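# Index the decorating wheel

## Task

With the fingertips, push the decorating wheel round (its wooden pegs are there to be pushed from the side) until the red mark on the wheel lines up with the blue line on the white scale ring, then let go and leave it at rest there. Do not take a peg between the fingers; leave the raw pot riding on the middle of the wheel, never touching it, and leave the other things on the table where they are.

Things in the scene. Friction and masses are not known exactly. Their poses are not given: they have to be found in the camera images.
- turntable: white round base of the decorating turntable, fixed to the table; origin on its axis at table height. Its flat scale ring (top 56 mm above the table, 324 mm across) has black lines every 15 degrees and one blue line, which lies along the base's own +x axis; z is up
- centre (a point): point on the turning axis at the wheel's top face, 62 mm above the table
- wheel (a joint): angle (rad) of the grey wheel in its base, growing counter-clockwise seen from above; the red mark is on the blue line at 0 and at every full turn. Turns freely both ways through more than a full turn, with steady friction: about 2.5 N pushes it at a peg, and it stays where it is left
- mark (a point): outer end of the red index line, 5 mm wide, painted radially on the grey wheel; at the wheel's edge, 125 mm from the axis, on its top face. The wheel is 250 mm across
- target_line (a point): inner end of the blue line, 5 mm wide, on the white scale ring; 127 mm from the axis
- pot: raw white pot, loose on the middle of the wheel (up to 8 mm off its axis) and riding with it; 90 mm across, 55 mm high, its top thus 117 mm above the table; origin at the centre of its underside
- peg0 (a point): centre of the top of the dark wooden turning peg 60 degrees counter-clockwise from the red mark; fixed upright on the wheel 100 mm from the axis, 22 mm across, standing 25 mm above the wheel (top 87 mm above the table)
- peg1 (a point): centre of the top of the dark wooden turning peg opposite the red mark; fixed upright on the wheel 100 mm from the axis, 22 mm across, standing 25 mm above the wheel (top 87 mm above the table)
- peg2 (a point): centre of the top of the dark wooden turning peg 60 degrees clockwise from the red mark; fixed upright on the wheel 100 mm from the axis, 22 mm across, standing 25 mm above the wheel (top 87 mm above the table)
- cup: bystander: blue straight cup, 72 mm across, 85 mm high; origin at the centre of its underside
- bowl: bystander: terracotta bowl, 100 mm across, 50 mm high; origin at the centre of its underside
- jar: bystander: amber jar with steel cap, 60 mm across, 85 mm high; origin at the centre of its underside
- dish: bystander: black dish, 84 mm across, 45 mm high; origin at the centre of its underside
- brush: bystander: brush lying flat, 190 mm long; origin under its middle
- rib: bystander: flat wooden rib, 110 x 50 x 8 mm; origin at the centre of its underside
There are look-alikes about, which are no part of the job. Leave any pink or purple look-alike of the pot alone.

How it is judged:
By the outcome, as a careful person would: the job done as asked, in the order asked, and still so for the second after the job is handed in, with the robot touching nothing.
It also fails if it takes over 51 s, if anything falls off the work surface, if the arm or the gripper's body presses on something with over 40 N, if the wrist force passes 120 N, or if a joint passes its speed limit or range.

## Robot

A 6-joint arm with a two-finger parallel gripper is mounted at the origin on the work surface. World frame = base frame: x ahead of the robot, y to its left, z up, the work surface at z = 0. Lengths are in m, angles in degrees, forces in N, time in s.
With the tool pointing down it reaches from about 0.4 to 0.825 m from the base axis. Payload 7 kg.
Tool frame: the origin (TCP) lies between the finger pads; the fingertips stand 19 mm ahead of it and the grasp point (between the pads) is the TCP; x points along the fingers, y is the direction in which the jaws open and shut, and the axes are right-handed (so a half turn about x gives the same grasp; the last joint's range is limited). The gripper opens to 88 mm and grips with 3 to 60 N. Pads are 19 mm wide; open, the fingers measure 130 mm over their backs; the gripper's body (78 mm by 193 mm) begins 47 mm behind the grasp point.
Start: joints at [92.195, 20.546, 0.682, 0, -70.136, -16.507], TCP at [0.167, 0.654, 0.246] pointing down, gripper open.
Joint ranges: [-176.03, 176.03], [-82.01, 121.73], [-58.28, 71.71], [-173.87, 95.51], [-174.79, -0.11], [-173.66, 173.66]. Speed limits (degrees/s): [136.94, 136.94, 172.46, 180, 180, 180].

## Interface

Orientations are given as [roll, pitch, yaw] about the fixed x, y, z axes, in that order (R = Rz(yaw) Ry(pitch) Rx(roll)).
In Python, from plant import r gives the robot as it stands.
- The arm moves only by the tool send_rows, never from a script. Its argument "plan" is a list of rows, each a list of 2 entries, a list of its own where there are three numbers: the shift along the tool's x, y, z scaled (see below), then the turn, a rotation vector about the tool's x, y, z scaled (see below). A call has exactly 5 rows; each row is the pose to reach, as a shift and turn from the pose measured when the call began, along the tool's axes at that moment; what a row does not reach only later rows make up. The controller multiplies each number of a shift by 0.15 m and each number of a turn by pi/4 rad. A row lasts 1/10 s, in which the tool goes at most 50 mm and 8.59 degrees, less where a joint would pass 70% of its speed; a pose out of reach is approached as far as the arm can. A call with a number of a shift or a turn outside -1 to 1 is refused whole. A call with a gripper value outside its range is refused whole. "jaw" is the opening, from -1 (shut) to 1 (fully open), so that 0 is half open, set as the call begins (left out, the last holds). The fingers move at their own pace and stop on an object; "force" is the grip in N (left out, the last holds). Time passes only in rows, so rows that repeat a pose let the fingers close, or fill a call up. It gives the time, the measured TCP pose, the force and the opening at its end, in the units of the state.
- r.get_state(): the state, without advancing time (a new reading comes with each control period).
- r.capture(name): name is "scene" or "top" or "wrist"; returns a dict with "color" (384x512x3 uint8, red, green, blue), "range_z" (384x512 float32, m along the optical axis (not along the pixel's ray), 0 where there is no reading), "mtx" (3x3 intrinsics, pixels), "k1" (the pictures are not rectified: a ray, as slopes to the right and down, at radius r is drawn at 1 + k1 r^2 times it, then the intrinsics apply), "pose" (4x4, takes a point from camera to world coordinates). Camera axes: x right, y down, z forward; pixel columns grow to the right and rows downward; lengths in m; the calibration is good to about 2 mm. A picture is of the moment at which its call begins.
- r.close_job(): hands the job in, once; it reports no verdict.
Trained networks look in a picture, given as the dict that the camera call returned (one of the last four; its "shot" number tells which), for a name from the list of things; names that differ only in an ending like _2 or _b are one class to them, and where a whole thing is asked for, a point or a joint stands for the part that bears it (a point fixed in the world has none). Each returns a list of dicts, best first, with "score" (0 to 1); they miss things now and then, are a little off and sometimes report something else, mostly with a low value. They report only what shows in the picture. A call takes as long as a camera call. They do not tell look-alikes from the thing itself.
- r.find_in(picture, target): "uv" ([column, row] in pixels, amid what is visible of it).
- r.trace(picture, target): "mask" (384x512 bool, what is visible of it) and "uv" ([column, row] in pixels, amid what is visible of it).
The state is a dict: "time_s": time; "joints": joint angles; "qd": joint speeds; "joint_torque": joint torques, N m; "tcp_pos": TCP position; "eef_rot": TCP orientation; "contact_force": force on the tool from outside, world axes, zero at the start; "moment": the same for the moment, N m; "gripper_width": finger opening in m.
Only numpy, scipy, OpenCV 4.12 (cv2) and the standard library are available. Lean on these libraries where they do the work, as an engineer would, in place of code of your own. Each camera call takes 0.05 s, during which the arm holds its last target. There are 200 camera calls.

## Working session

There is one attempt and no reset: what is moved stays moved. The work goes in short steps, Python scripts to look and compute and a tool call to move; the robot and the scene stay as the last step left them, time stands still between calls to the robot, and variables do not carry over. Pictures are saved under pics/ and viewed, about 8 in all and at most 12, crops included, and the job is handed in when it is done.

Besides the shell and the picture viewer there is one more tool, called after ">>>" in YAML: its name, and indented under it one key for each argument. send_rows: Moves the arm, as the interface text tells. Its arguments: {"type":"object","properties":{"plan":{"type":"array"},"jaw":{"type":"number"},"force":{"type":"number"}},"required":["plan"]}

```bash
mkdir -p pics; ls; cat > h.py <<'E'
import numpy as np,cv2
from plant import r
from scipy.spatial.transform import Rotation as R
def px2w(c,uv,z):
    K=c["mtx"];k=c["k1"];s=np.array([(uv[0]-K[0,2])/K[0,0],(uv[1]-K[1,2])/K[1,1]]);u=s.copy()
    for _ in range(20): u=s/(1+k*(u@u))
    P=np.array(c["pose"]);d=P[:3,:3]@np.array([u[0],u[1],1]);o=P[:3,3]
    return o+d*(z-o[2])/d[2]
def w2px(c,p):
    P=np.array(c["pose"]);q=P[:3,:3].T@(np.array(p)-P[:3,3]);u=q[:2]/q[2];u=u*(1+c["k1"]*(u@u));K=c["mtx"]
    return np.array([K[0,0]*u[0]+K[0,2],K[1,1]*u[1]+K[1,2]])
def save(c,n,img=None):
    cv2.imwrite("pics/"+n,cv2.cvtColor(c["color"] if img is None else img,cv2.COLOR_RGB2BGR))
E
python3 - <<'E'
from h import *
s=r.get_state();print(s)
a=r.capture("scene");b=r.capture("top")
save(a,"a.png",np.vstack([a["color"],b["color"]])[:, :]) 
save(a,"scene0.png");save(b,"top0.png")
for n,z in [("centre",.062),("mark",.062),("target_line",.056),("pot",.117),("peg0",.087),("peg1",.087),("peg2",.087),("cup",.085),("jar",.085),("bowl",.05),("dish",.045),("brush",.01),("rib",.008)]:
    for d in r.find_in(b,n)[:4]: print(n,round(d["score"],2),np.round(d["uv"]),px2w(b,d["uv"],z).round(3))
E
```

```text
pics
{'time_s': 0.0, 'joints': array([ 9.21941217e+01,  2.05892249e+01,  6.33640094e-01, -1.95543086e-02,
       -7.01349430e+01, -1.65065395e+01]), 'qd': array([ 0.05367551,  0.01714498,  0.03908534, -0.02661149,  0.03115662,
       -0.13044057]), 'joint_torque': array([-3.68823848e-04, -5.82715237e+01,  2.93048286e+01,  6.99703574e+00,
        6.96582603e-03, -1.65651168e-04]), 'tcp_pos': array([0.16678371, 0.65360124, 0.24464837]), 'eef_rot': array([ 95.02969729,  89.90762399, -99.28937969]), 'contact_force': array([ 0.77777335, -0.3478496 , -0.47775293]), 'moment': array([-0.05706991,  0.00167701, -0.0137511 ]), 'gripper_width': 0.08743841355865646}
centre 0.57 [275. 172.] [ 0.519 -0.091  0.062]
mark 0.79 [272. 169.] [ 0.529 -0.083  0.062]
target_line 0.82 [272. 170.] [ 0.528 -0.081  0.056]
pot 0.96 [336. 276.] [ 0.183 -0.276  0.117]
pot 0.86 [275. 155.] [ 0.564 -0.088  0.117]
pot 0.81 [177. 125.] [0.662 0.227 0.117]
pot 0.63 [363. 252.] [ 0.256 -0.362  0.117]
peg0 0.86 [271. 167.] [ 0.531 -0.078  0.087]
peg0 0.28 [275. 153.] [ 0.577 -0.089  0.087]
peg1 0.86 [271. 167.] [ 0.531 -0.078  0.087]
peg1 0.28 [275. 153.] [ 0.577 -0.089  0.087]
peg2 0.86 [271. 167.] [ 0.531 -0.078  0.087]
peg2 0.28 [275. 153.] [ 0.577 -0.089  0.087]
cup 0.9 [136. 207.] [0.397 0.357 0.085]
jar 0.56 [137. 147.] [0.598 0.363 0.085]
bowl 0.77 [360. 207.] [ 0.407 -0.371  0.05 ]
dish 0.89 [362. 133.] [ 0.661 -0.391  0.045]
rib 0.74 [317. 241.] [ 0.297 -0.234  0.008]
rib 0.57 [360. 133.] [ 0.673 -0.391  0.008]
rib 0.2 [275. 170.] [ 0.538 -0.094  0.008]
```

View pics/top0.png

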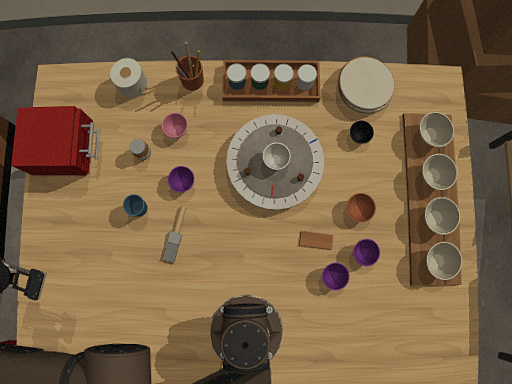

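View pics/scene0.png

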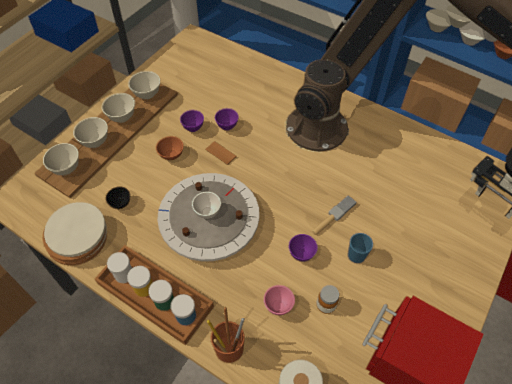

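The top view shows the turntable at about (275,162) with the white pot at (276,156). The red mark is at (273,190), the blue line at (313,140), and the pegs at (279,130), (248,172) and (300,178).

Pot look-alikes: pink (174,126), purple (180,180), (336,277) and (367,252), plus white bowls on the right-hand board at (437,130) and below. The pot on the wheel is the one that matters, and I won't touch any of them.

Next I'll rectify the wheel plane and measure it in a close crop.

```bash
cat >> h.py <<'E'
def rect(c,cx,cy,z,h=.18,s=.0005,z_img=None):
    n=int(2*h/s);M=np.zeros((n,n,2),np.float32)
    P=np.array(c["pose"]);K=c["mtx"]
    j,i=np.meshgrid(np.arange(n),np.arange(n))
    X=np.stack([cx+h-i*s,cy+h-j*s,np.full(i.shape,z)],-1)  # x up, y left
    q=(X-P[:3,3])@P[:3,:3];u=q[...,:2]/q[...,2:];u=u*(1+c["k1"]*(u**2).sum(-1,keepdims=True))
    return cv2.remap(c["color"],(u[...,0]*K[0,0]+K[0,2]).astype(np.float32),(u[...,1]*K[1,1]+K[1,2]).astype(np.float32),cv2.INTER_LINEAR)
def lines(c,cx,cy,s=.0005,h=.18):
    """red on z=.062, blue on z=.056: centroid world + principal-direction"""
    out={}
    for n,z in (("red",.062),("blue",.056)):
        im=rect(c,cx,cy,z,h,s).astype(int);R_,G,B=im[...,0],im[...,1],im[...,2]
        m=(R_-np.maximum(G,B)>50) if n=="red" else (B-R_>40)
        i,j=np.nonzero(m);x=cx+h-i*s;y=cy+h-j*s;rr=np.hypot(x-cx,y-cy)
        k=(rr>.07)&(rr<.128) if n=="red" else (rr>.12)&(rr<.165)
        if k.sum()<20: out[n]=None;continue
        p=np.c_[x[k],y[k]];out[n]=(p.mean(0).round(4),int(k.sum()),np.degrees(np.arctan2(*(p.mean(0)-[cx,cy])[::-1])).round(2))
    return out
E
python3 - <<'E'
from h import *
c=r.capture("top")
t=r.trace(c,"turntable")
for d in t[:2]:
    m=d["mask"].astype(np.uint8);cs=max(cv2.findContours(m,0,1)[0],key=cv2.contourArea)
    w=np.array([px2w(c,p[0],.056)[:2] for p in cs.astype(float)])
    e=cv2.minEnclosingCircle((w*1000).astype(np.float32));print(d["score"],d["uv"],e, cv2.fitEllipse((w*1000).astype(np.float32)))
cx,cy=np.array(e[0])/1000
print(lines(c,cx,cy))
save(c,"rect0.png",rect(c,cx,cy,.056,.18,.0006))
w=r.capture("wrist");save(w,"w0.png");P=np.array(w["pose"]);s=r.get_state()
print("cam rel TCP in tool",R.from_euler("xyz",s["eef_rot"],degrees=True).as_matrix().T@(P[:3,3]-s["tcp_pos"]));print(R.from_euler("xyz",s["eef_rot"],degrees=True).as_matrix().round(3));print("cam axes in tool\n",(R.from_euler("xyz",s["eef_rot"],degrees=True).as_matrix().T@P[:3,:3]).round(2))
E
```

```text
0.63 [272.3, 169.0] ((560.2825317382812, -91.62201690673828), 164.0614471435547) ((559.9408569335938, -91.53174591064453), (318.390380859375, 322.2486877441406), 44.700035095214844)
{'red': (array([ 0.4571, -0.0806]), 994, np.float64(173.89)), 'blue': (array([ 0.629 , -0.2186]), 479, np.float64(-61.58))}
cam rel TCP in tool [-0.13944063  0.00126989 -0.07284458]
[[-0.    -0.247 -0.969]
 [ 0.    -0.969  0.247]
 [-1.    -0.     0.   ]]
cam axes in tool
 [[ 0.   -0.27  0.96]
 [ 1.    0.   -0.  ]
 [-0.    0.96  0.27]]
```

View pics/rect0.png

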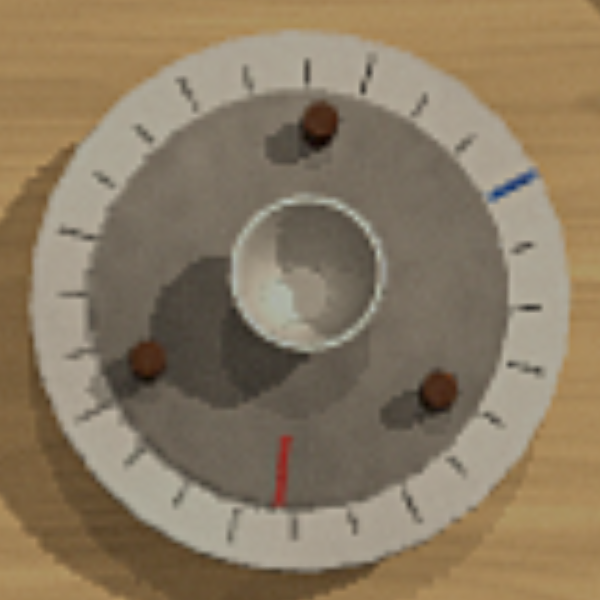

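The rectified crop is centred at (300,300), which is world (0.560, -0.092). The mark is at about 174° and the blue line at about -61.6°, so the wheel needs about +124.5° CCW. I'll push peg2 (145,360) from its clockwise side with closed fingers. First I need numbers for the approach moves.

```bash
cat >> h.py <<'E'
C=np.array([.560,-.0916])
def Rphi(ph):
    p=np.radians(ph);z=np.array([np.cos(p),np.sin(p),0]);x=np.array([0,0,-1.]);return np.c_[x,np.cross(z,x),z]
def rows(p0,R0,p1,ph1,n=5):
    """n rows toward world goal p1, tool z azimuth ph1, limited to one call; returns rows and the predicted end"""
    d=R0.T@(np.array(p1)-p0);t=R.from_matrix(R0.T@Rphi(ph1)).as_rotvec()
    f=min(1,.149/np.abs(d).max(),.24/np.linalg.norm(d));g=min(1,np.radians(41)/max(np.linalg.norm(t),1e-9))
    for k in range(1,n+1): print([list((d*f*k/n/.15).round(2)),list((t*g*k/n/(np.pi/4)).round(2))])
    print("left",np.linalg.norm(d*(1-f)).round(3),np.degrees(np.linalg.norm(t*(1-g))).round(1))
    return p0+R0@(d*f),R0@R.from_rotvec(t*g).as_matrix()
def st():
    s=r.get_state();M=R.from_euler("xyz",s["eef_rot"],degrees=True).as_matrix();q=s["tcp_pos"][:2]-C
    print("t",round(s["time_s"],2),"p",s["tcp_pos"].round(4),"alpha",np.degrees(np.arctan2(q[1],q[0])).round(1),"rho",np.hypot(*q).round(4),"phi",np.degrees(np.arctan2(M[1,2],M[0,2])).round(1),"F",s["contact_force"].round(1),"j",s["joints"].round(0),"w",round(s["gripper_width"],4))
    return s["tcp_pos"],M
E
python3 - <<'E'
from h import *
p,M=st();a=np.radians(93)
g=[*(C+.098*np.array([np.cos(a),np.sin(a)])),.19]
for i in range(5): print("call",i);p,M=rows(p,M,g,3);print(p.round(3))
E
```

```text
t 0.9 p [0.1669 0.654  0.2456] alpha 117.8 rho 0.8429 phi 165.7 F [ 1.1 -1.1  0.4] j [ 92.  21.   1.  -0. -70. -17.] w 0.0872
call 0
[[np.float64(0.02), np.float64(0.2), np.float64(-0.2)], [np.float64(0.18), np.float64(0.0), np.float64(-0.0)]]
[[np.float64(0.04), np.float64(0.39), np.float64(-0.4)], [np.float64(0.36), np.float64(0.0), np.float64(-0.0)]]
[[np.float64(0.06), np.float64(0.59), np.float64(-0.6)], [np.float64(0.55), np.float64(0.0), np.float64(-0.0)]]
[[np.float64(0.08), np.float64(0.79), np.float64(-0.79)], [np.float64(0.73), np.float64(0.0), np.float64(-0.0)]]
[[np.float64(0.1), np.float64(0.99), np.float64(-0.99)], [np.float64(0.91), np.float64(0.0), np.float64(-0.0)]]
left 0.547 121.7
[0.275 0.474 0.23 ]
call 1
[[np.float64(0.01), np.float64(0.01), np.float64(-0.2)], [np.float64(0.18), np.float64(0.0), np.float64(-0.0)]]
[[np.float64(0.03), np.float64(0.03), np.float64(-0.4)], [np.float64(0.36), np.float64(0.0), np.float64(-0.0)]]
[[np.float64(0.04), np.float64(0.04), np.float64(-0.6)], [np.float64(0.55), np.float64(0.0), np.float64(-0.0)]]
[[np.float64(0.06), np.floa
[... 1355 characters left out ...]
.21)], [np.float64(0.88), np.float64(0.0), np.float64(-0.0)]]
left 0.057 0.0
[0.526 0.055 0.194]
call 4
[[np.float64(0.01), np.float64(-0.07), np.float64(0.04)], [np.float64(-0.0), np.float64(-0.0), np.float64(0.0)]]
[[np.float64(0.01), np.float64(-0.13), np.float64(0.07)], [np.float64(-0.0), np.float64(-0.0), np.float64(0.0)]]
[[np.float64(0.02), np.float64(-0.2), np.float64(0.11)], [np.float64(-0.0), np.float64(-0.0), np.float64(0.0)]]
[[np.float64(0.02), np.float64(-0.27), np.float64(0.14)], [np.float64(-0.0), np.float64(-0.0), np.float64(0.0)]]
[[np.float64(0.03), np.float64(-0.33), np.float64(0.18)], [np.float64(-0.0), np.float64(-0.0), np.float64(0.0)]]
left 0.0 0.0
[0.555 0.006 0.19 ]
```

>>> send_rows:
  plan:
    - [[0,0.2,-0.2],[0.18,0,0]]
    - [[0,0.4,-0.4],[0.36,0,0]]
    - [[0,0.6,-0.6],[0.54,0,0]]
    - [[0,0.8,-0.8],[0.72,0,0]]
    - [[0,1,-1],[0.9,0,0]]
  jaw: -1
  force: 20

```text
time_s: 1.4
tcp_pos: [0.2757, 0.4701, 0.2457]
eef_rot: [-56.1, 90.0, 68.8]
contact_force: [0.4, 0.5, 0.7]
gripper_width: 0.0533
```

>>> send_rows:
  plan:
    - [[0,0,-0.2],[0.18,0,0]]
    - [[0,0,-0.4],[0.36,0,0]]
    - [[0,0,-0.6],[0.54,0,0]]
    - [[0,0,-0.8],[0.72,0,0]]
    - [[0,0,-1],[0.9,0,0]]

```text
time_s: 1.9
tcp_pos: [0.3621, 0.346, 0.246]
eef_rot: [-19.7, 89.9, 64.4]
contact_force: [0.6, 0.0, 0.9]
gripper_width: 0.0132
```

```bash
python3 - <<'E'
from h import *
p,M=st();a=np.radians(93)
g=[*(C+.098*np.array([np.cos(a),np.sin(a)])),.19]
for i in range(3): print("call",i);p,M=rows(p,M,g,3,1);print(p.round(3))
E
```

```text
t 1.9 p [0.3621 0.346  0.246 ] alpha 114.3 rho 0.4802 phi 84.0 F [0.6 0.  0.9] j [ 66.   4. -21.   0. -65. -72.] w 0.0132
call 0
[[np.float64(0.17), np.float64(-0.71), np.float64(-0.99)], [np.float64(0.91), np.float64(0.0), np.float64(-0.0)]]
left 0.21 40.0
[0.452 0.187 0.22 ]
call 1
[[np.float64(0.15), np.float64(-0.99), np.float64(-0.24)], [np.float64(0.89), np.float64(0.0), np.float64(-0.0)]]
left 0.055 0.0
[0.528 0.053 0.198]
call 2
[[np.float64(0.05), np.float64(-0.32), np.float64(0.16)], [np.float64(0.0), np.float64(0.0), np.float64(-0.0)]]
left 0.0 0.0
[0.555 0.006 0.19 ]
```

>>> send_rows:
  plan:
    - [[0.03,-0.14,-0.2],[0.18,0,0]]
    - [[0.07,-0.28,-0.4],[0.36,0,0]]
    - [[0.1,-0.42,-0.6],[0.54,0,0]]
    - [[0.14,-0.56,-0.8],[0.72,0,0]]
    - [[0.17,-0.7,-1],[0.9,0,0]]

```text
time_s: 2.4
tcp_pos: [0.4514, 0.1846, 0.2204]
eef_rot: [15.4, 89.9, 58.6]
contact_force: [0.8, 0.5, 0.7]
gripper_width: 0.0008
```

>>> send_rows:
  plan:
    - [[0.03,-0.2,-0.05],[0.18,0,0]]
    - [[0.06,-0.4,-0.1],[0.36,0,0]]
    - [[0.09,-0.6,-0.15],[0.54,0,0]]
    - [[0.12,-0.8,-0.2],[0.72,0,0]]
    - [[0.15,-1,-0.25],[0.9,0,0]]

```text
time_s: 2.9
tcp_pos: [0.5275, 0.0484, 0.1979]
eef_rot: [46.8, 89.9, 49.2]
contact_force: [0.1, 0.4, -0.8]
gripper_width: 0.0006
```

```bash
python3 - <<'E'
from h import *
p,M=st();a=np.radians(93)
g=[*(C+.098*np.array([np.cos(a),np.sin(a)])),.19]
p2,M2=rows(p,M,g,3,2)
w=r.capture("wrist");save(w,"w1.png");print(lines(w,*C),w["pose"][:3,3],w2px(w,[*C,.062]))
for t in ("peg2",):
  for d in r.find_in(w,t): print(round(d["score"],2),d["uv"],px2w(w,d["uv"],.08).round(3))
E
```

```text
t 2.9 p [0.5275 0.0484 0.1979] alpha 103.1 rho 0.1437 phi 2.4 F [ 0.1  0.4 -0.8] j [  26.    9.  -22.   -0.  -59. -114.] w 0.0006
[[np.float64(0.03), np.float64(-0.14), np.float64(0.09)], [np.float64(-0.01), np.float64(0.0), np.float64(-0.0)]]
[[np.float64(0.05), np.float64(-0.29), np.float64(0.17)], [np.float64(-0.01), np.float64(0.0), np.float64(-0.0)]]
left 0.0 0.0
{'red': (array([ 0.4579, -0.0819]), 1034, np.float64(174.54)), 'blue': None} [0.45317868 0.04398853 0.33722532] [ 87.98307211 220.19879087]
0.95 [107.0, 151.7] [ 0.497 -0.064  0.08 ]
```

View pics/w1.png

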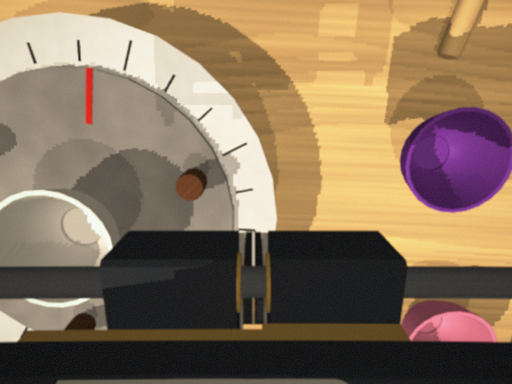

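The wrist view shows peg2 at (191,184), ahead of the shut fingers, and the red mark at (89,95). The drop zone beside the peg is clear, and the descent leaves about 20 mm over the pot. Lowering now.

>>> send_rows:
  plan:
    - [[0,-0.15,0.09],[0,0,0]]
    - [[0,-0.29,0.17],[0,0,0]]
    - [[0.2,-0.29,0.17],[0,0,0]]
    - [[0.45,-0.29,0.17],[0,0,0]]
    - [[0.72,-0.29,0.17],[0,0,0]]

```text
time_s: 3.5
tcp_pos: [0.5555, 0.0051, 0.0889]
eef_rot: [29.8, 89.8, 32.2]
contact_force: [1.3, -0.2, -0.6]
gripper_width: 0.0
```

```bash
cat >> h.py <<'E'
def arc(dz=0,n=5,to=30,rho=.098,z=.09,p=None,M=None):
    """rows along arc by 'to' degrees CCW, ending on rho, with phi=alpha-90"""
    p0,M0=st();q=p0[:2]-C;a0=np.degrees(np.arctan2(q[1],q[0]))
    for k in range(1,n+1):
        a=a0+to*k/n;ar=np.radians(a);g=np.array([*(C+rho*np.array([np.cos(ar),np.sin(ar)])),z])
        d=M0.T@(g-p0)/.15;t=R.from_matrix(M0.T@Rphi(a-90)).as_rotvec()/(np.pi/4);print([[float(v) for v in d.round(2)],[float(v) for v in t.round(2)]])
E
python3 - <<'E'
from h import *
arc(to=35)
E
```

```text
t 3.5 p [0.5555 0.0051 0.0889] alpha 92.7 rho 0.0968 phi 2.4 F [ 1.3 -0.2 -0.6] j [  21.   18.  -26.   -0.  -46. -108.] w 0.0
[[-0.01, 0.0, -0.08], [-0.16, 0.0, -0.0]]
[[-0.01, -0.01, -0.16], [-0.32, 0.0, -0.0]]
[[-0.01, -0.04, -0.23], [-0.47, 0.0, -0.0]]
[[-0.01, -0.07, -0.31], [-0.63, 0.0, -0.0]]
[[-0.01, -0.11, -0.37], [-0.78, 0.0, -0.0]]
```

>>> send_rows:
  plan:
    - [[-0.01,0,-0.06],[-0.11,0,0]]
    - [[-0.01,0,-0.11],[-0.22,0,0]]
    - [[-0.01,-0.02,-0.17],[-0.33,0,0]]
    - [[-0.01,-0.03,-0.22],[-0.44,0,0]]
    - [[-0.01,-0.05,-0.28],[-0.56,0,0]]

```text
time_s: 4.0
tcp_pos: [0.5154, -0.0034, 0.091]
eef_rot: [-8.8, 89.6, 19.1]
contact_force: [5.7, -2.3, -2.4]
gripper_width: 0.0004
```

```bash
python3 - <<'E'
from h import *
arc(to=25)
b=r.capture("top");print(lines(b,*C))
E
```

```text
t 4.0 p [ 0.5154 -0.0034  0.091 ] alpha 116.8 rho 0.0988 phi 27.9 F [ 5.7 -2.3 -2.4] j [ 21.  15. -31.   0. -44. -84.] w 0.0004
[[0.01, -0.01, -0.06], [-0.09, 0.01, 0.0]]
[[0.01, -0.01, -0.11], [-0.2, 0.01, 0.0]]
[[0.01, -0.02, -0.17], [-0.31, 0.01, 0.0]]
[[0.01, -0.04, -0.22], [-0.42, 0.01, 0.0]]
[[0.0, -0.06, -0.28], [-0.53, 0.01, 0.0]]
{'red': (array([ 0.4579, -0.1099]), 1071, np.float64(-169.86)), 'blue': (array([ 0.629 , -0.2186]), 514, np.float64(-61.48))}
```

>>> send_rows:
  plan:
    - [[0.01,-0.01,-0.06],[-0.1,0,0]]
    - [[0.01,-0.01,-0.11],[-0.21,0,0]]
    - [[0.01,-0.02,-0.17],[-0.32,0,0]]
    - [[0.01,-0.04,-0.22],[-0.43,0,0]]
    - [[0,-0.06,-0.28],[-0.54,0,0]]

```text
time_s: 4.55
tcp_pos: [0.4821, -0.031, 0.0912]
eef_rot: [-30.3, 89.5, 22.4]
contact_force: [3.6, 1.3, -3.0]
gripper_width: 0.0003
```

>>> send_rows:
  plan:
    - [[0,-0.01,-0.06],[-0.11,0,0]]
    - [[0,-0.01,-0.11],[-0.22,0,0]]
    - [[0,-0.02,-0.17],[-0.33,0,0]]
    - [[0,-0.04,-0.22],[-0.44,0,0]]
    - [[0,-0.06,-0.28],[-0.55,0,0]]

```text
time_s: 5.05
tcp_pos: [0.465, -0.0691, 0.0916]
eef_rot: [-55.8, 89.4, 21.8]
contact_force: [3.2, 3.0, -0.3]
gripper_width: 0.0004
```

```bash
python3 - <<'E'
from h import *
arc(to=25)
b=r.capture("top");print(lines(b,*C))
E
```

```text
t 5.05 p [ 0.465  -0.0691  0.0916] alpha 166.7 rho 0.0976 phi 77.7 F [ 3.2  3.  -0.3] j [ 16.  11. -37.  -0. -42. -28.] w 0.0004
[[0.01, 0.0, -0.06], [-0.09, 0.01, 0.01]]
[[0.01, -0.01, -0.11], [-0.2, 0.01, 0.01]]
[[0.01, -0.02, -0.17], [-0.31, 0.01, 0.01]]
[[0.01, -0.03, -0.22], [-0.42, 0.01, 0.01]]
[[0.01, -0.05, -0.28], [-0.53, 0.01, 0.01]]
{'red': (array([ 0.5071, -0.1804]), 1069, np.float64(-120.79)), 'blue': (array([ 0.629 , -0.2187]), 516, np.float64(-61.49))}
```

>>> send_rows:
  plan:
    - [[0.01,0,-0.06],[-0.1,0.01,0.01]]
    - [[0.01,-0.01,-0.11],[-0.2,0.01,0.01]]
    - [[0.01,-0.02,-0.17],[-0.31,0.01,0.01]]
    - [[0.01,-0.03,-0.22],[-0.42,0.01,0.01]]
    - [[0.01,-0.05,-0.28],[-0.53,0.01,0.01]]

```text
time_s: 5.6
tcp_pos: [0.4641, -0.1119, 0.0904]
eef_rot: [-144.0, 89.7, -42.2]
contact_force: [3.9, 4.3, -0.6]
gripper_width: 0.0007
```

>>> send_rows:
  plan:
    - [[0,-0.01,-0.06],[-0.1,0,0]]
    - [[0,-0.01,-0.11],[-0.21,0,0]]
    - [[0,-0.02,-0.15],[-0.31,0,0]]
    - [[0,-0.03,-0.19],[-0.37,0,0]]
    - [[0,-0.04,-0.22],[-0.44,0,0]]

```text
time_s: 6.1
tcp_pos: [0.4767, -0.1425, 0.0904]
eef_rot: [-164.1, 89.8, -42.5]
contact_force: [-0.0, 3.7, -0.7]
gripper_width: 0.0005
```

```bash
python3 - <<'E'
from h import *
b=r.capture("top");L=lines(b,*C);print(L);arc(to=L["blue"][2]-L["red"][2])
save(b,"rect1.png",rect(b,*C,.056,.18,.0006))
E
```

```text
{'red': None, 'blue': None}Traceback (most recent call last):
  File "<stdin>", line 2, in <module>
TypeError: 'NoneType' object is not subscriptable
```

```bash
python3 - <<'E'
from h import *
b=r.capture("scene");L=lines(b,*C);print(L)
w=r.capture("wrist");print(lines(w,*C))
save(b,"rect1.png",np.hstack([rect(b,*C,.056,.18,.0009),rect(w,*C,.056,.18,.0009)]))
arc(to=10)
E
```

```text
{'red': (array([ 0.5877, -0.1943]), 1181, np.float64(-74.91)), 'blue': (array([ 0.631 , -0.2182]), 227, np.float64(-60.73))}
{'red': (array([ 0.5853, -0.1909]), 831, np.float64(-75.73)), 'blue': None}
t 6.25 p [ 0.4768 -0.1428  0.0905] alpha -148.4 rho 0.0976 phi 121.5 F [ 0.   0.  -0.3] j [  6.  13. -33.   0. -43.  25.] w 0.0006
[[0.0, 0.0, -0.02], [-0.05, -0.01, 0.0]]
[[0.0, 0.0, -0.05], [-0.09, -0.01, 0.0]]
[[0.0, -0.0, -0.07], [-0.14, -0.01, 0.0]]
[[0.0, -0.0, -0.09], [-0.18, -0.01, 0.0]]
[[0.0, -0.01, -0.11], [-0.22, -0.01, 0.0]]
```

View pics/rect1.png

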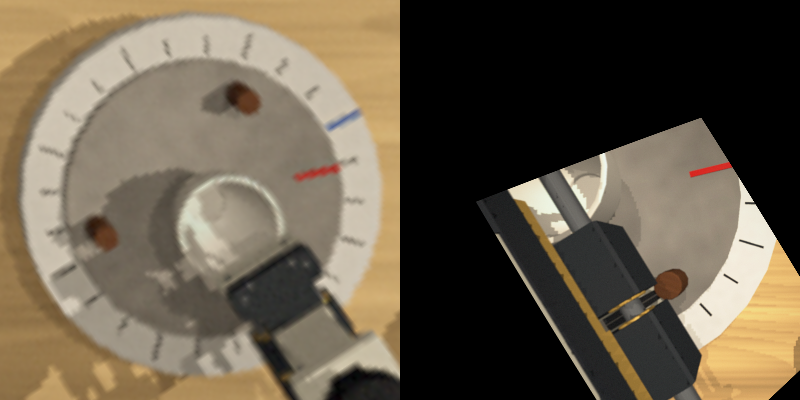

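The scene view shows the mark about 14° short of the blue line, with the pot undisturbed. I'll push about 10° more slowly.

>>> send_rows:
  plan:
    - [[0,0,-0.03],[-0.05,0,0]]
    - [[0,0,-0.06],[-0.1,0,0]]
    - [[0,0,-0.08],[-0.16,0,0]]
    - [[0,-0.01,-0.1],[-0.2,0,0]]
    - [[0,-0.01,-0.11],[-0.22,0,0]]

```text
time_s: 6.75
tcp_pos: [0.4862, -0.1556, 0.0904]
eef_rot: [173.3, 89.8, -55.4]
contact_force: [-2.5, 2.0, 0.2]
gripper_width: 0.0003
```

```bash
python3 - <<'E'
from h import *
b=r.capture("scene");L=lines(b,*C);print(L)
w=r.capture("wrist");print(lines(w,*C));print(lines(r.capture("top"),*C))
arc(to=4)
E
```

```text
{'red': (array([ 0.6028, -0.1889]), 1208, np.float64(-66.29)), 'blue': (array([ 0.6309, -0.2182]), 237, np.float64(-60.73))}
{'red': (array([ 0.6002, -0.1857]), 818, np.float64(-66.84)), 'blue': None}
{'red': None, 'blue': None}
t 6.9 p [ 0.4864 -0.1558  0.0905] alpha -138.9 rho 0.0977 phi 131.3 F [-1.   2.  -0.7] j [  4.  14. -32.   0. -44.  37.] w 0.0006
[[0.0, 0.0, -0.01], [-0.01, -0.01, 0.0]]
[[0.0, 0.0, -0.02], [-0.03, -0.01, -0.0]]
[[0.0, 0.0, -0.03], [-0.05, -0.01, -0.0]]
[[0.0, 0.0, -0.04], [-0.07, -0.01, -0.0]]
[[0.0, 0.0, -0.05], [-0.08, -0.01, -0.0]]
```

>>> send_rows:
  plan:
    - [[0,0,-0.01],[-0.02,0,0]]
    - [[0,0,-0.02],[-0.04,0,0]]
    - [[0,0,-0.03],[-0.06,0,0]]
    - [[0,0,-0.04],[-0.08,0,0]]
    - [[0,0,-0.05],[-0.1,0,0]]

```text
time_s: 7.4
tcp_pos: [0.4914, -0.1615, 0.0905]
eef_rot: [176.2, 89.8, -47.9]
contact_force: [-1.3, 2.1, -0.1]
gripper_width: 0.0004
```

```bash
python3 - <<'E'
from h import *
b=r.capture("scene");L=lines(b,*C);print(L)
w=r.capture("wrist");print(lines(w,*C))
st()
# scene: refit using line direction + known radii; view zoom
save(b,"z1.png",cv2.resize(rect(b,.62,-.2,.060,.06,.0005),(600,600),interpolation=cv2.INTER_CUBIC))
E
```

```text
{'red': (array([ 0.61  , -0.1851]), 1221, np.float64(-61.83)), 'blue': (array([ 0.6307, -0.2178]), 243, np.float64(-60.74))}
{'red': (array([ 0.6072, -0.1821]), 824, np.float64(-62.46)), 'blue': None}
t 7.5 p [ 0.4916 -0.1616  0.0905] alpha -134.3 rho 0.0979 phi 135.8 F [-0.4  1.7 -0.3] j [  4.  15. -31.   0. -44.  42.] w 0.0004
```

View pics/z1.png

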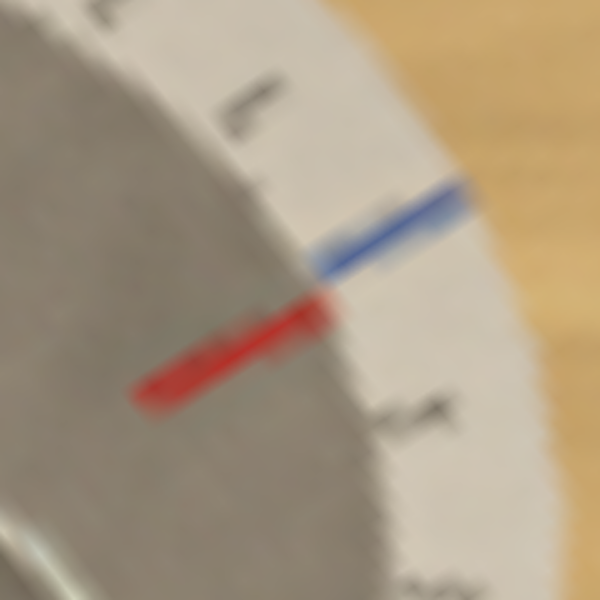

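The mark is about 1° short by the scene view. That view is oblique, so I'll back off, lift clear, and measure from straight above.

>>> send_rows:
  plan:
    - [[0,0,0.08],[0,0,0]]
    - [[-0.1,0,0.12],[0,0,0]]
    - [[-0.35,0,0.12],[0,0,0]]
    - [[-0.65,0,0.12],[0,0,0]]
    - [[-0.9,0,0.12],[0,0,0]]

```text
time_s: 8.0
tcp_pos: [0.4782, -0.1484, 0.2279]
eef_rot: [-173.4, 89.6, -37.6]
contact_force: [0.6, 0.7, 0.3]
gripper_width: 0.0004
```

>>> send_rows:
  plan:
    - [[0,-0.15,0.15],[0,0,0]]
    - [[0,-0.35,0.35],[0,0,0]]
    - [[0,-0.6,0.6],[0,0,0]]
    - [[0,-0.8,0.8],[0,0,0]]
    - [[0,-1,1],[0,0,0]]

```text
time_s: 8.5
tcp_pos: [0.4745, 0.0657, 0.2276]
eef_rot: [-161.1, 89.6, -25.3]
contact_force: [1.0, 0.4, 0.0]
gripper_width: 0.0006
```

```bash
cat >> h.py <<'E'
def ringfit(c,cx,cy):
    "centre from the wheel/ring step is grey; use outer white ring edge vs wood along rays (saturation step) on z=.056"
    im=cv2.cvtColor(rect(c,cx,cy,.056,.18,.0005),cv2.COLOR_RGB2HSV)[...,1].astype(float);pts=[]
    for a in np.radians(np.arange(0,360,3)):
        rr=np.arange(.15,.175,.00025);x=cx+rr*np.cos(a);y=cy+rr*np.sin(a)
        i=((cx+.18-x)/.0005).astype(int);j=((cy+.18-y)/.0005).astype(int);g=np.gradient(cv2.GaussianBlur(im,(0,0),2)[i,j]);k=g.argmax()
        if g[k]>.8: pts.append([x[k],y[k]])
    p=np.array(pts)
    for _ in range(4):
        A=np.c_[2*p,np.ones(len(p))];s=np.linalg.lstsq(A,(p**2).sum(1),rcond=None)[0];rad=np.sqrt(s[2]+s[0]**2+s[1]**2)
        e=np.hypot(*(p-s[:2]).T)-rad;p=p[np.abs(e)<max(2*e.std(),.001)]
    return s[:2],rad,len(p)
E
python3 - <<'E'
from h import *
b=r.capture("top");s=r.capture("scene");st()
for n,c in (("top",b),("scene",s)):
    f=ringfit(c,*C);print(n,f,lines(c,*C),lines(c,*f[0]))
save(b,"z2.png",cv2.resize(np.hstack([rect(b,.56,-.09,.058,.18,.0009),rect(s,.56,-.09,.058,.18,.0009)]),(800,400)))
E
```

```text
t 8.6 p [0.475  0.0677 0.2275] alpha 118.1 rho 0.1806 phi 136.1 F [-0.3 -0.1  0.3] j [ 32.   2. -25.   0. -62.  14.] w 0.0002
top (array([ 0.5593511 , -0.09133699]), np.float64(0.1622487650569003), 96) {'red': (array([ 0.6076, -0.1836]), 1126, np.float64(-62.65)), 'blue': (array([ 0.6289, -0.2184]), 525, np.float64(-61.49))} {'red': (array([ 0.6077, -0.1837]), 1132, np.float64(-62.38)), 'blue': (array([ 0.6288, -0.2183]), 526, np.float64(-61.31))}
scene (array([ 0.56489444, -0.09131912]), np.float64(0.16351885778477773), 110) {'red': (array([ 0.6103, -0.1849]), 1202, np.float64(-61.65)), 'blue': (array([ 0.6305, -0.2174]), 222, np.float64(-60.74))} {'red': (array([ 0.6104, -0.1849]), 1205, np.float64(-64.09)), 'blue': (array([ 0.6305, -0.2174]), 216, np.float64(-62.51))}
```

View pics/z2.png

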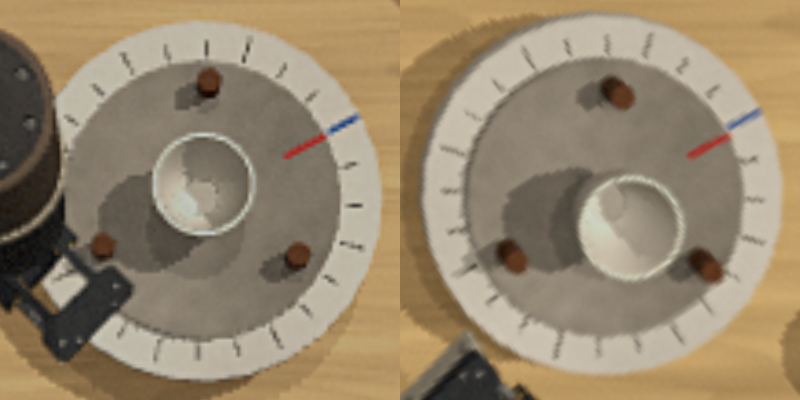

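Top and scene views agree that the mark is 1.1° short. I'll go back above the start of the push and measure finely with the wrist camera from there.

>>> send_rows:
  plan:
    - [[0,0.2,-0.2],[0,0,0]]
    - [[0,0.4,-0.4],[0,0,0]]
    - [[0,0.65,-0.65],[0,0,0]]
    - [[0,0.85,-0.85],[0,0,0]]
    - [[0,1,-1],[0,0,0]]

```text
time_s: 9.1
tcp_pos: [0.4783, -0.1467, 0.2284]
eef_rot: [-158.6, 89.5, -22.6]
contact_force: [0.7, -0.1, 0.1]
gripper_width: 0.0002
```

```bash
python3 - <<'E'
from h import *
w=r.capture("wrist");st();print(lines(w,*C),lines(w,.5594,-.0913),w2px(w,[.608,-.184,.062]),w2px(w,[.629,-.218,.056]))
save(w,"w2.png")
E
```

```text
t 9.15 p [ 0.4783 -0.1492  0.2283] alpha -144.8 rho 0.0999 phi 136.0 F [ 2.2 -3.8  1.1] j [  5.   4. -23.   0. -62.  40.] w 0.0003
{'red': (array([ 0.6089, -0.1848]), 1007, np.float64(-62.33)), 'blue': (array([ 0.6244, -0.2089]), 151, np.float64(-61.24))} {'red': (array([ 0.6089, -0.1848]), 1008, np.float64(-62.11)), 'blue': (array([ 0.6244, -0.209 ]), 154, np.float64(-61.08))} [176.16003476  42.25057289] [186.9046538   -8.56084439]
```

View pics/w2.png

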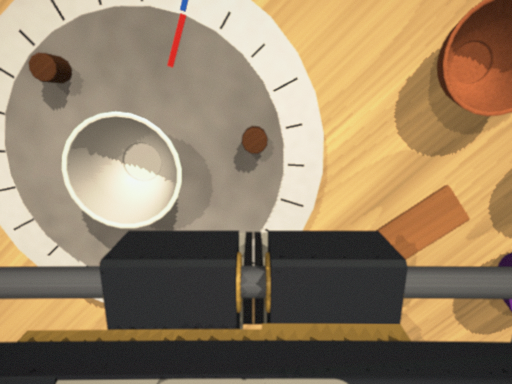

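The wrist view, with red from (171,65) to (184,15) and blue at (185,5), also gives about 1.05° short. I'll descend behind the peg and nudge it.

>>> send_rows:
  plan:
    - [[0.2,-0.01,0],[0,0,0]]
    - [[0.42,-0.01,0],[0,0,0]]
    - [[0.64,-0.01,0],[0,0,0]]
    - [[0.82,-0.01,0],[0,0,0]]
    - [[0.92,-0.01,0],[0,0,0]]

```text
time_s: 9.65
tcp_pos: [0.4788, -0.1488, 0.0883]
eef_rot: [-177.0, 89.6, -41.0]
contact_force: [-0.1, -0.0, 0.6]
gripper_width: 0.0007
```

```bash
python3 - <<'E'
from h import *
p,M=st();a=np.radians(-133.1);g=[*(C+.098*np.array([np.cos(a),np.sin(a)])),.0905]
print(((M.T@(np.array(g)-p))/.15).round(3))
rows(p,M,g,136.9,5)
E
```

```text
t 9.65 p [ 0.4788 -0.1488  0.0883] alpha -144.8 rho 0.0994 phi 135.9 F [-0.1 -0.   0.6] j [  5.  14. -33.   0. -43.  40.] w 0.0007
[-0.014  0.002 -0.135]
[[np.float64(-0.0), np.float64(0.0), np.float64(-0.03)], [np.float64(-0.0), np.float64(-0.0), np.float64(0.0)]]
[[np.float64(-0.01), np.float64(0.0), np.float64(-0.05)], [np.float64(-0.01), np.float64(-0.0), np.float64(0.0)]]
[[np.float64(-0.01), np.float64(0.0), np.float64(-0.08)], [np.float64(-0.01), np.float64(-0.01), np.float64(0.0)]]
[[np.float64(-0.01), np.float64(0.0), np.float64(-0.11)], [np.float64(-0.02), np.float64(-0.01), np.float64(0.0)]]
[[np.float64(-0.01), np.float64(0.0), np.float64(-0.13)], [np.float64(-0.02), np.float64(-0.01), np.float64(0.0)]]
left 0.0 0.0
```

>>> send_rows:
  plan:
    - [[-0.01,0,-0.06],[-0.01,0,0]]
    - [[-0.01,0,-0.1],[-0.02,0,0]]
    - [[-0.01,0,-0.115],[-0.02,0,0]]
    - [[-0.01,0,-0.125],[-0.02,0,0]]
    - [[-0.01,0,-0.135],[-0.02,0,0]]

```text
time_s: 10.15
tcp_pos: [0.4939, -0.1628, 0.0908]
eef_rot: [-167.3, 89.5, -30.4]
contact_force: [-0.3, 3.0, 1.7]
gripper_width: 0.0004
```

```bash
python3 - <<'E'
from h import *
st();print(lines(r.capture("scene"),*C),lines(r.capture("wrist"),*C)["red"])
E
```

```text
t 10.15 p [ 0.4939 -0.1628  0.0908] alpha -132.9 rho 0.0971 phi 136.8 F [-0.3  3.   1.7] j [  4.  15. -31.   0. -44.  43.] w 0.0004
{'red': (array([ 0.6128, -0.1848]), 1181, np.float64(-60.45)), 'blue': (array([ 0.6309, -0.218 ]), 237, np.float64(-60.73))} (array([ 0.6092, -0.1813]), 850, np.float64(-61.25))
```

The wheel turned about 1.2°, which lines the mark up to within about 0.2°. Backing off straight away from the peg, then lifting and verifying.

>>> send_rows:
  plan:
    - [[0,0,0.08],[0,0,0]]
    - [[-0.1,0,0.12],[0,0,0]]
    - [[-0.35,0,0.12],[0,0,0]]
    - [[-0.65,0,0.12],[0,0,0]]
    - [[-0.98,0,0.12],[0,0,0]]

```text
time_s: 10.75
tcp_pos: [0.4782, -0.1496, 0.2384]
eef_rot: [178.7, 89.6, -44.5]
contact_force: [1.2, -0.8, 0.7]
gripper_width: 0.0004
```

```bash
python3 - <<'E'
from h import *
w=r.capture("wrist");st();print(lines(w,*C),lines(w,.5594,-.0913));save(w,"w3.png",cv2.resize(w["color"][:150,60:320],None,fx=3,fy=3,interpolation=cv2.INTER_CUBIC))
E
```

```text
t 10.8 p [ 0.4822 -0.1505  0.2477] alpha -142.9 rho 0.0976 phi 136.9 F [3.4 0.1 9.3] j [  5.   4. -21.   1. -64.  41.] w 0.0003
{'red': (array([ 0.6111, -0.1835]), 1006, np.float64(-60.92)), 'blue': (array([ 0.6252, -0.2104]), 218, np.float64(-61.22))} {'red': (array([ 0.6112, -0.1836]), 1004, np.float64(-60.72)), 'blue': (array([ 0.6252, -0.2103]), 218, np.float64(-61.07))}
```

>>> send_rows:
  plan:
    - [[0,-0.15,0.15],[0,0,0]]
    - [[0,-0.35,0.35],[0,0,0]]
    - [[0,-0.6,0.6],[0,0,0]]
    - [[0,-0.8,0.8],[0,0,0]]
    - [[0,-1,1],[0,0,0]]

```text
time_s: 11.3
tcp_pos: [0.4739, 0.0633, 0.2463]
eef_rot: [-157.2, 88.9, -20.3]
contact_force: [0.3, -0.0, 0.3]
gripper_width: 0.0004
```

```bash
python3 - <<'E'
from h import *
b=r.capture("top");s=r.capture("scene");st()
print(lines(b,*C),lines(b,.5594,-.0913),lines(s,*C));save(b,"top9.png")
E
```

```text
t 11.4 p [0.4744 0.0653 0.2461] alpha 118.6 rho 0.1788 phi 137.2 F [-0.   0.1  0.7] j [ 32.   1. -24.   1. -64.  15.] w 0.0004
{'red': (array([ 0.6102, -0.1829]), 990, np.float64(-61.21)), 'blue': (array([ 0.6289, -0.2184]), 520, np.float64(-61.49))} {'red': (array([ 0.6101, -0.1828]), 990, np.float64(-61.02)), 'blue': (array([ 0.6289, -0.2184]), 520, np.float64(-61.34))} {'red': (array([ 0.613 , -0.1845]), 1152, np.float64(-60.28)), 'blue': (array([ 0.6307, -0.2178]), 218, np.float64(-60.73))}
```

View pics/w3.png

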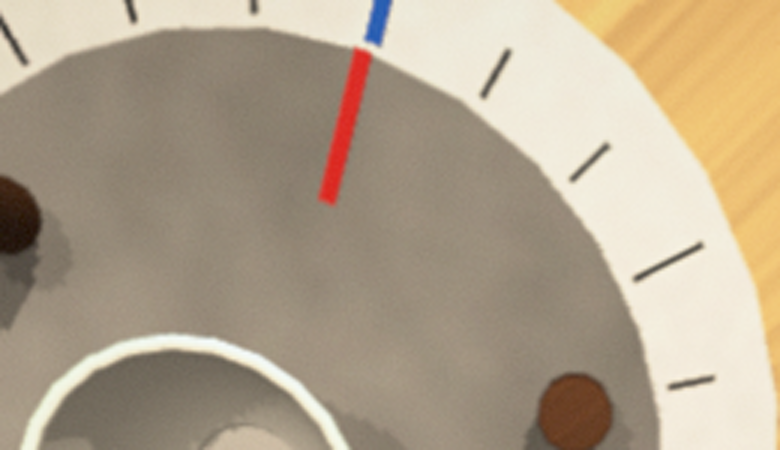

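View pics/top9.png

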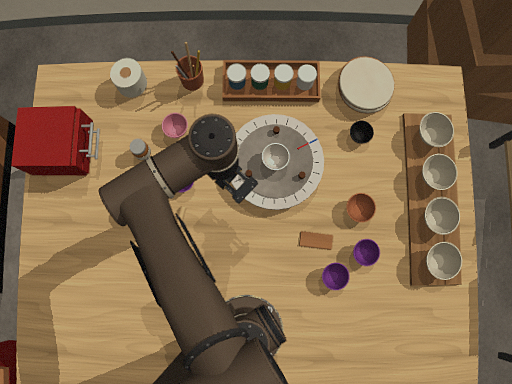

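The wrist crop shows red running into blue at (365,45). The top view shows the pot still centred at (276,156), everything else in place, and the arm clear. The error is about 0.3° in all three cameras, so I'm handing in.

```bash
python3 - <<'E'
from h import *
print(r.close_job())
E
```

```text
the job is handed in; nothing more can be done
None
```

The red mark is now on the blue line, about 0.3° past it, which is roughly 0.7 mm at the rim. I pushed peg2 about 125° counter-clockwise with shut fingers, never gripping a peg. I then backed off, lifted clear and handed the job in at about 11.4 s of the 51 s allowed.

- **Alignment:** after letting go, the top, wrist and scene cameras gave overshoots of 0.28°, 0.30° and 0.45°. The scene camera's absolute angles were off by about 0.8° from the top camera's, because it looks from the side. I left the small overshoot rather than push again.
- **Surroundings:** the pot still sits on the middle of the wheel, and nothing else on the table looks moved.
- **Forces:** pushing forces stayed at or below about 7 N. One 9 N reading came during the final fast lift, with nothing in contact.

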